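Crush a rock sample with mallet blows and send its gas to the chromatograph

ROBOT

A 6-joint arm with a two-finger parallel gripper is mounted at the origin on the work surface. World frame = base frame: x ahead of the robot, y to its left, z up, the work surface at z = 0. Lengths are in m, angles in rad, forces in N, time in s.
With the tool pointing down it reaches from about 0.3 to 0.85 m from the base axis. Payload 5.4 kg.
Tool frame: the origin (TCP) lies between the finger pads; the fingertips stand 19 mm ahead of it and the grasp point (between the pads) is the TCP (tips_ahead is the z of the fingertips in the tool frame, in m); z points along the fingers, y is the line along which they close (so a half turn about z gives the same grasp; the last joint's range is limited). The gripper opens to 85 mm and grips with 20 to 120 N. Pads are 22 mm wide; open, the fingers measure 114 mm over their backs; the gripper's body (76 mm by 85 mm) begins 54 mm behind the grasp point. The pads swing forward as they close: fully open they stand 13 mm farther back than shut.
Start: joints at [-1.549, 0.158, 1.597, -0, 1.386, -0.21], TCP at [0.132, -0.56, 0.216] pointing down, gripper open.
Joint ranges: [-2.91, 2.91], [-0.94, 2.29], [0.18, 2.7], [-1.29, 4.43], [0.17, 2.64], [-3, 3]. Speed limits (rad/s): [2.57, 2.57, 3.14, 3.14, 3.14, 3.14].

INTERFACE

Orientations are given as a unit quaternion [x, y, z, w].
In Python, from station import observe, grab_frame, calibration, finish_job, tips_ahead gives the robot as it stands. The module is installed in compiled form; this text tells all that it offers.
- The arm moves only by the tool servo_tool, never from a script. Its argument "moves" is a list that holds one entry, the list of rows, each a list of 5 numbers: the closure, from 0 (fully open) to 1 (shut), then the shift along the world's x, y, z in m, then the turn about the world's z in degrees. A call has 1 to 10 rows; each row is the pose to reach, as a shift and turn from the pose commanded when the call began; what a row does not reach only later rows make up. A row lasts 1/12 s, in which the tool goes at most 41.7 mm and 7.16 degrees, less where a joint would pass 70% of its speed; a pose out of reach is approached as far as the arm can. A call with a gripper value outside its range is refused whole. The fingers move at their own pace and stop on an object; the grip force is fixed at half the most. Time passes only in rows, so rows that repeat a pose let the fingers close. It gives the time, the measured TCP pose, the force, the opening and the grip force at its end, in the units of the state.
- observe(): the state, without advancing time (a new reading comes with each control period).
- grab_frame(name): name is "scene" or "top"; returns the picture (480x640x3 uint8, blue, green, red); there is no depth.
- calibration(name): a dict with "camera_matrix" (3x3 intrinsics, pixels), "world_from_camera" (4x4, takes a point from camera to world coordinates). Camera axes: x right, y up, looking along -z (the intrinsics and any distortion apply to the point x, -y, -z); pixel columns grow to the right and rows downward; lengths in m; the calibration is good to about 2 mm. A picture is of the moment at which its call begins. calibration takes no time and is no camera call.
- finish_job(): hands the job in; it is judged then, once.
The state is a dict: "time_s": time; "joint_pos": joint angles; "qd": joint speeds; "tau": joint torques, N m; "position": TCP position; "tcp_rot": TCP orientation; "wrist_force": force on the tool from outside, world axes, zero at the start; "ft_torque": the same for the moment, N m; "finger_gap": finger opening in m; "gripper_force": force on a finger pad.
Only numpy, scipy, OpenCV 4.12 (cv2) and the standard library are available. Lean on these libraries where they do the work, as an engineer would, in place of code of your own. Each camera call takes 0.05 s, during which the arm holds its last target. There are 200 camera calls.

TASK

Crush the rock sample in the sloping crusher: with the sample valve still shut, take the mallet and strike the piston's red cap at least three sharp, square blows, each driving it right down, and let it spring fully back up after each blow. Then put the mallet back on its rest the way it lay and turn the valve's yellow lever fully to on, in line with its pipe, so that the gas passes to the chromatograph. Hit nothing but the cap, and leave the vials, jar and spanner undisturbed.

Things in the scene. Friction and masses are not known exactly. Their poses are not given: they have to be found in the camera images.
- piston (a joint): travel of the crusher's piston (m): 0 = sprung fully up, 0.025 = right down on its stop. Its spring pushes back with 5 N at the top, 10 N at the bottom and lifts it by itself. The cap sits on a rubber buffer that gives only above 12 N, 2.5 N per mm, 11 mm at most, so the stop is felt as a rise. A slow push crushes nothing: a sharp blow drives the cap at 0.15 m/s or more, right down.
- cap (a point): centre of the top face of the piston's red cap, round, 40 mm across, 14 mm thick, over a black buffer and a 20 mm rod with a coil spring. z is the piston's axis, up out of the barrel, leaning 35 degrees from vertical to the rig's -y; x is level, the rig's +x. Driven along -z; when down, 22 mm remain between it and the hexagonal nut (56 mm wide) on the barrel. The mallet may not hit nut or barrel.
- rig: fixed rig: Y-shaped steel crusher, gauge and valve in line along y on a plate 180 x 410 x 12 mm (x +-90, y -100 to 310 mm). Origin at bench height under the crossing of barrel and pipe; -x is its front (robot's side), z up. Pipes 70 mm high. Raised cap at (0, -87, 194) mm, gauge (147 mm high) at (0, 76), valve at (0, 170), bulkhead 92 mm high at 302. Before the cap (-x) nothing is over 90 mm.
- valve (a joint): angle of the sample valve's lever (rad): 0 = off (across its pipe, pointing to the rig's -x), 1.571 = on (in line with its pipe, pointing to the rig's +y). A quarter turn clockwise seen from above, between stops, with a snap: it resists with up to about 0.24 N m in the first half and is pulled on to the stop past the middle.
- valve_axis (a point): point on the upright turning axis of the valve lever, at the lever's mid height (130 mm above the bench). Its axes are the rig's.
- lever_grip (a point): middle of the lever's yellow grip, 75 mm out from the turning axis, 130 mm above the bench. The grip is 75 mm long, 20 mm wide, 16 mm high; the frame's -x axis points outwards along the lever and turns with it. Tubes, vials and bulkhead beneath it are at most 92 mm high.
- mallet: loose mallet, 0.3 to 0.65 kg. Head 42 mm across, 92 mm long, steel with white nylon faces. Origin: centre of the lower face; z along the head. Flat-sided handle to -x, its axis 46 mm above the origin: wood 20 mm wide (y), 26 mm high from 20 to 138 mm from the head's axis, then a rubber butt to 192 mm. Mass centre about 18 mm from the head's axis; held 45 to 55 mm out it twists little.
- mallet_butt (a point): point near the end of the mallet's handle, on its axis, 185 mm from the head's axis and 46 mm above the lower face.
- rest: fixed dark wooden rest, board 240 x 80 x 12 mm; origin at bench height under the pad, x from handle end to head end. The mallet stands on a rubber pad (60 mm square, top 15 mm high), its handle level in a saddle 115 mm behind (-x): slot 36 mm wide, 22 mm deep, bottom 48 mm high, 22 mm long, posts 60 mm wide over all. Handle axis then 61 mm above the bench, free between head and saddle.
- rest_pad (a point): centre of the top of the rest's pad, where the mallet's lower face (its origin) belongs, with mallet x along rest x.
- vial_a: amber glass sample vial with blue cap, 23 mm across, 75 mm high, standing on the rig's base plate; not to be disturbed. Origin: centre of its underside.
- vial_b: second vial like vial_a, also on the rig's base plate; not to be disturbed.
- chip_jar: jar with blue lid, 60 mm across, 85 mm high, on the bench in front of the rig; not to be disturbed. Origin: centre of its underside.
- spanner: steel spanner 160 mm long lying on the bench; not to be disturbed. Origin: under its middle.
Things that resemble listed ones, but are neither listed nor needed, are in the scene too. There is more than one size of the mallet; the job needs the largest.

How it is judged:
On the way, in this order (a step that is already met when the one before it is completed fails the run):
1. first blow: the held mallet strikes the cap squarely (head within 15 degrees of the piston's axis), driving the piston down faster than 0.08 m/s, with the valve shut (velocity of joint piston above 0.08 m/s and angle between the z axis of mallet and the z axis of cap, either way round below 0.26 rad and value of joint valve below 0.3 rad and contact force between the fingers and mallet above 1 N).
2. first blow drives the piston down to within 3 mm of its stop (value of joint piston above 0.022 m and contact force between mallet and piston above 1 N and angle between the z axis of mallet and the z axis of cap, either way round below 0.26 rad and value of joint valve below 0.3 rad).
3. the piston springs back up after the first blow (value of joint piston below 0.003 m), for 0.05 s.
4. second blow: the held mallet strikes the cap squarely (head within 15 degrees of the piston's axis), driving the piston down faster than 0.08 m/s, with the valve shut (all of step 1).
5. second blow drives the piston down to within 3 mm of its stop (all of step 2).
6. the piston springs back up after the second blow (value of joint piston below 0.003 m), for 0.05 s.
7. third blow: the held mallet strikes the cap squarely (head within 15 degrees of the piston's axis), driving the piston down faster than 0.08 m/s, with the valve shut (all of step 4).
8. third blow drives the piston down to within 3 mm of its stop (all of step 5).
9. the mallet is back on its rest and let go, the valve still shut (distance between mallet and rest_pad below 0.02 m and angle between mallet's own z axis and vertical below 0.15 rad and angle between the x axis of mallet and the x axis of rest, either way round below 0.2 rad and x of mallet_butt in the frame of rest below -0.1 m and contact force between the fingers and mallet below 0.3 N and linear speed of mallet below 0.03 m/s and value of joint valve below 0.3 rad), for 0.2 s.
10. the valve lever is turned to on (value of joint valve above 1.45 rad), for 0.2 s.
At the end, for the whole second after the job is handed in: Mallet released and still on its rest (within 20 mm of the pad's centre, upright within 0.15 rad, handle in the saddle), valve lever on (above 1.45 rad), piston sprung up (within 3 mm of the top), vials, jar and spanner within 30 mm of where they stood (distance between mallet and rest_pad below 0.02 m and angle between mallet's own z axis and vertical below 0.15 rad and angle between the x axis of mallet and the x axis of rest, either way round below 0.2 rad and x of mallet_butt in the frame of rest below -0.1 m and contact force between the fingers and mallet below 0.3 N and linear speed of mallet below 0.03 m/s and value of joint valve above 1.45 rad and value of joint piston below 0.003 m and distance of each of vial_a, vial_b, chip_jar, spanner from where it was at the start of the episode below 0.03 m); the robot touches nothing.
It fails at once if vial_a is moved by more than 30 mm or knocked over (distance of vial_a from where it was at the start of the episode above 0.03 m or angle between vial_a's own z axis and vertical above 0.5 rad).
It fails at once if vial_b is moved by more than 30 mm or knocked over (distance of vial_b from where it was at the start of the episode above 0.03 m or angle between vial_b's own z axis and vertical above 0.5 rad).
It fails at once if chip_jar is moved by more than 30 mm or knocked over (distance of chip_jar from where it was at the start of the episode above 0.03 m or angle between chip_jar's own z axis and vertical above 0.5 rad).
It fails at once if spanner is moved by more than 30 mm or knocked over (distance of spanner from where it was at the start of the episode above 0.03 m).
It fails at once if the mallet hits the crusher's nut or barrel (over 10 N) (contact force between mallet and crusher above 10 N).
It also fails if it takes over 61 s, if anything falls off the work surface, if the arm or the gripper's body presses on something with over 40 N, if the wrist force passes 120 N, or if a joint passes its speed limit or range.

## Working session

There is one attempt and no reset: what is moved stays moved. The work goes in short steps, Python scripts to look and compute and a tool call to move; the robot and the scene stay as the last step left them, time stands still between calls to the robot, and variables do not carry over. Pictures are saved under pics/ and viewed, at most 10 in all, crops included, and the job is handed in when it is done.

Besides the shell and the picture viewer there is one more tool, called after ">>>" as name(argument=value, ...), one argument or row to a line, values as JSON. servo_tool: Moves the arm, as the interface text tells. Its arguments: {"type":"object","properties":{"moves":{"type":"array","items":{"type":"array","items":{"type":"array","items":{"type":"number"}}}}},"required":["moves"]}

```bash
mkdir -p pics; python3 - <<'E'
from station import *
import cv2,numpy as np
for n in("scene","top"):
    cv2.imwrite(f"pics/{n}0.png",grab_frame(n)); c=calibration(n); print(n,np.round(c["camera_matrix"],1).tolist(),np.round(c["world_from_camera"],3).tolist(),[k for k in c])
s=observe();print(s)
E
```

```text
scene [[513.4, 0.0, 320.7], [0.0, 513.4, 240.7], [0.0, 0.0, 1.0]] [[0.133, -0.822, 0.554, 1.074], [0.991, 0.103, -0.085, -0.179], [0.013, 0.56, 0.828, 1.0], [0.0, 0.0, 0.0, 1.0]] ['camera_matrix', 'world_from_camera']
top [[507.9, 0.0, 329.1], [0.0, 507.9, 248.2], [0.0, 0.0, 1.0]] [[0.029, 0.998, -0.058, 0.437], [-1.0, 0.028, -0.008, -0.105], [-0.006, 0.058, 0.998, 1.025], [0.0, 0.0, 0.0, 1.0]] ['camera_matrix', 'world_from_camera']
{'time_s': 0.1, 'joint_pos': array([-1.54909665e+00,  1.58992097e-01,  1.59811402e+00,  2.86263285e-05,
        1.38621544e+00, -2.10100205e-01]), 'qd': array([ 0.00078303, -0.0019038 , -0.00312747,  0.00143902, -0.0020173 ,
       -0.00030101]), 'tau': array([ 5.15065119e-05, -3.96990073e+01, -3.32336926e+01, -1.97880950e-04,
        4.22841433e-03,  2.11308901e-06]), 'position': array([ 0.13207013, -0.55903873,  0.21480811]), 'tcp_rot': array([ 9.93291051e-01,  1.15637973e-01,  9.53167774e-05, -8.59297925e-04]), 'wrist_force': array([ 0.80057596,  0.30888972, -0.39802552]), 'ft_torque': array([ 0.05960112, -0.00901143,  0.06475722]), 'gripper_force': 0.0, 'finger_gap': 0.0856173600143544}
```

View pics/scene0.png

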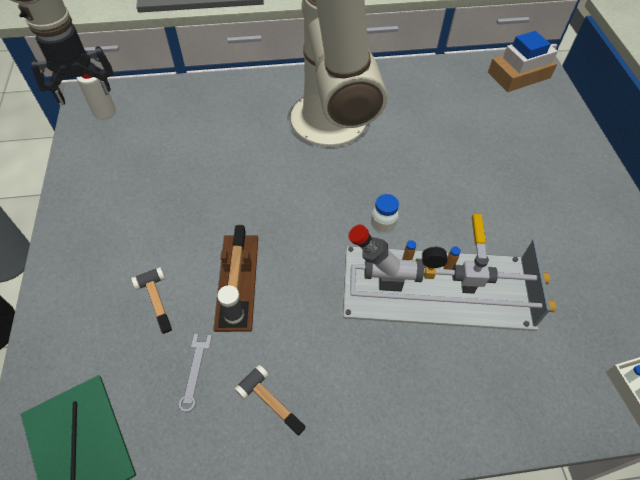

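View pics/top0.png

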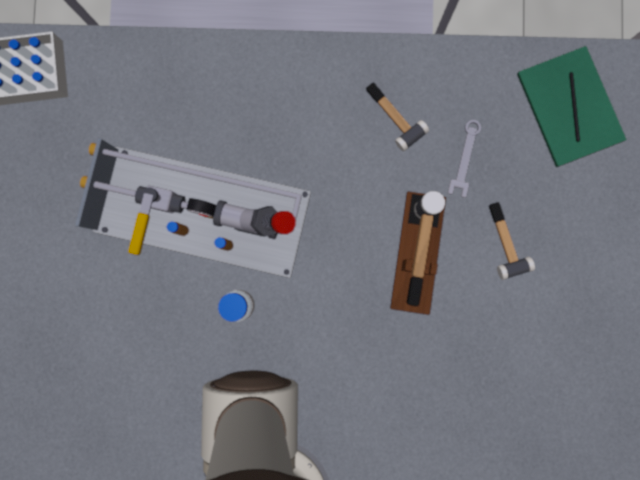

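The scene view shows the largest mallet on its rest, with its white face at (229,297), the red cap at (360,235) and the yellow lever at (479,228). In the top view they are at (433,203), (284,223) and (139,234). The rest runs from (427,192) to (411,315), and the plate corners are near (309,190) and (291,275).

```bash
cat > h.py <<'E'
import cv2,numpy as np
from station import *
def ray(n,p):
    c=calibration(n);T=c["world_from_camera"];u=np.linalg.inv(c["camera_matrix"])@[p[0],p[1],1]
    return T[:3,3],T[:3,:3]@(u*[1,-1,-1])
def onz(n,p,z):
    o,d=ray(n,p);return o+d*(z-o[2])/d[2]
def tri(p,q):
    o,d=ray("scene",p);e,f=ray("top",q)
    s=np.linalg.lstsq(np.c_[d,-f],e-o,rcond=None)[0];a=o+d*s[0];b=e+f*s[1];return (a+b)/2,np.linalg.norm(a-b)
def blobs(im,lo,hi,box,amin=30):
    x0,y0,x1,y1=box;m=cv2.inRange(cv2.cvtColor(im,cv2.COLOR_BGR2HSV),np.array(lo),np.array(hi))
    k=np.zeros_like(m);k[y0:y1,x0:x1]=m[y0:y1,x0:x1]
    return [c for c in sorted(cv2.findContours(k,0,2)[0],key=cv2.contourArea,reverse=True) if cv2.contourArea(c)>amin]
E
python3 - <<'E'
from h import *
np.set_printoptions(precision=4,suppress=True)
S=cv2.imread("pics/scene0.png");T=cv2.imread("pics/top0.png")
def el(c):return cv2.fitEllipse(c)
def show(l,im,*a):
    for c in blobs(im,*a)[:3]:
        M=cv2.moments(c);print(l,cv2.contourArea(c),M["m10"]/M["m00"],M["m01"]/M["m00"],cv2.minAreaRect(c))
show("capS",S,(0,150,60),(8,255,255),(330,210,400,260))
show("capT",T,(0,150,60),(8,255,255),(250,190,320,260))
show("yelS",S,(18,150,80),(32,255,255),(460,200,500,255))
show("yelT",T,(15,150,80),(32,255,255),(120,200,170,260))
show("whT",T,(0,0,190),(180,60,255),(410,180,460,230))
show("whS",S,(0,0,190),(180,60,255),(210,280,245,325))
show("brnT",T,(3,90,20),(22,255,110),(380,180,460,325))
show("blkT",T,(0,0,0),(180,110,40),(400,270,430,310))
show("plateT",T,(0,0,140),(180,40,255),(70,130,315,285))
def up(im,b,n):
    x0,y0,x1,y1=b;return cv2.resize(im[y0:y1,x0:x1],None,fx=n,fy=n,interpolation=cv2.INTER_CUBIC)
a=up(T,(70,130,330,290),3);cv2.imwrite("pics/rig.png",a)
cv2.imwrite("pics/rest.png",np.hstack([up(T,(380,180,480,320),4),up(S,(200,215,300,355),4)]))
E
```

```text
capS 275.0 358.48 234.48 ((358.5, 234.5), (18.384775161743164, 18.384775161743164), 45.0)
capT 373.5 282.5930388219545 222.07809013833108 ((282.5, 222.0), (20.0, 23.0), 90.0)
yelS 249.5 478.2150968603874 228.24382097528388 ((478.2437744140625, 228.03079223632812), (29.111148834228516, 10.008198738098145), 83.1572265625)
yelT 407.0 138.25880425880425 233.64619164619165 ((138.2647247314453, 233.4412078857422), (11.399173736572266, 40.98851776123047), 14.03624439239502)
whT 307.0 432.9902280130293 201.85179153094464 ((433.0000305175781, 201.99998474121094), (19.798988342285156, 19.798988342285156), 45.0)
whS 270.5 227.54467036352432 294.1158348736907 ((227.5, 294.0), (18.0, 19.0), 90.0)
brnT 2834.5 414.4425824660434 267.47433409772447 ((418.27001953125, 252.61000061035156), (39.4565544128418, 117.94539642333984), 8.130102157592773)
blkT 274.5 414.3551912568306 291.037037037037 ((414.4054260253906, 291.0675354003906), (11.672327995300293, 27.290231704711914), 9.462322235107422)
plateT 13756.5 200.7146803329335 210.9927185936345 ((196.83984375, 209.8292999267578), (212.03768920898438, 89.59337615966797), 13.134021759033203)
```

View pics/rig.png

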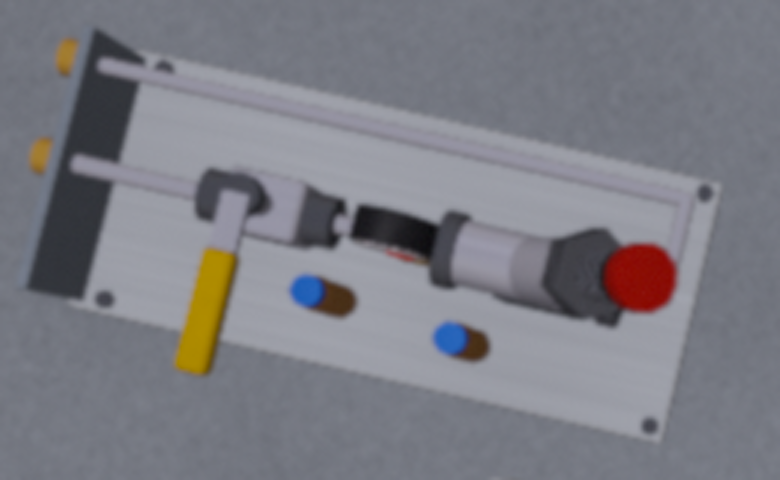

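View pics/rest.png

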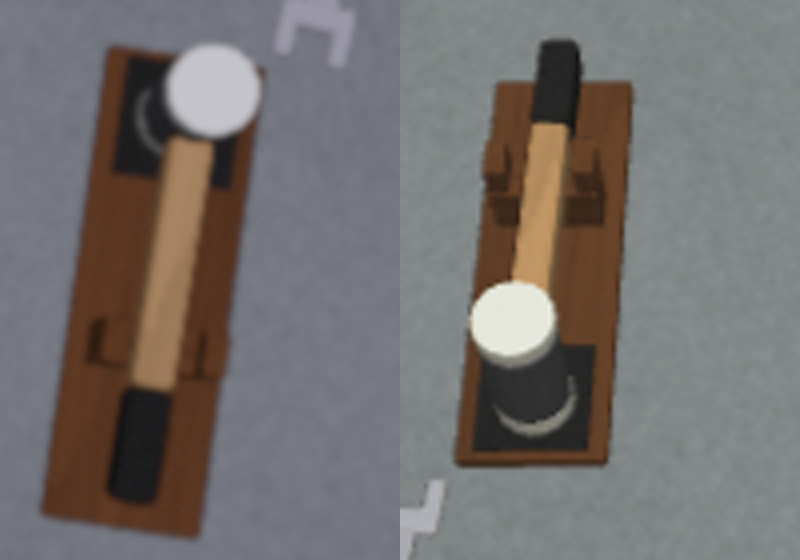

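```bash
python3 - <<'E'
from h import *
np.set_printoptions(precision=4,suppress=True)
cap=tri((358.5,234.5),(282.6,222.1));print("cap",*cap)
P=[onz("top",p,.012) for p in[(310,191.3),(290,277)]];print("plate corners",P)
ex=P[0]-P[1];print("len",np.linalg.norm(ex));
print("lever",*tri((478.2,228.2),(138.3,233.6)),onz("top",(138.3,233.6),.138))
# lever direction in top at z=.138 : grip ends
a=[onz("top",(70+x/3,130+y/3),.138) for x,y in[(219,249),(194,373)]];print("lever ends",a)
ps=[onz("top",((x-4)/3+70,(y-4)/3+130),z) for x,y,z in[(650,426,.014),(705,193,.014),(105,299,.014),(164,69,.014)]];print("screws",ps)
for z in(.012,):
    B=[onz("top",p,.012) for p in[(406.75,191.5),(446.25,196.25),(390.5,308.75),(429.5,314.25)]]
    C=[onz("scene",p,.012) for p in[(214.25,331.25),(251.75,331.25),(224.25,235.75),(258,235.75)]]
    print("boardT",B);print("boardS",C)
print("face",*tri((227.5,294.1),(433,201.9)),onz("top",(433,201.9),.107),onz("scene",(227.5,294.1),.107))
print("butt",onz("top",(414.4,291),.068))
for n,p in[("top",(310,191.3)),]:pass
print("jar",onz("top",(233,307),.085),"spanner",onz("top",(459,187),.005))
E
```

```text
cap [ 0.5262 -0.0208  0.1879] 0.0021130831054017797
plate corners [array([ 0.6088, -0.0549,  0.012 ]), array([ 0.4357, -0.0204,  0.012 ])]
len 0.17653924145051492
lever [0.5046 0.2395 0.1334] 0.0007026931469841226 [0.5043 0.2381 0.138 ]
lever ends [array([0.5408, 0.2316, 0.138 ]), array([0.4677, 0.2426, 0.138 ])]
screws [array([ 0.448 , -0.0108,  0.014 ]), array([ 0.6047, -0.0424,  0.014 ]), array([0.5223, 0.356 , 0.014 ]), array([0.6788, 0.3247, 0.014 ])]
boardT [array([ 0.6138, -0.2492,  0.012 ]), array([ 0.6064, -0.3286,  0.012 ]), array([ 0.3786, -0.2217,  0.012 ]), array([ 0.37  , -0.2991,  0.012 ])]
boardS [array([ 0.6107, -0.3269,  0.012 ]), array([ 0.6205, -0.25  ,  0.012 ]), array([ 0.372 , -0.2995,  0.012 ]), array([ 0.3818, -0.2215,  0.012 ])]
face [ 0.5795 -0.2847  0.1064] 0.0018634750677118093 [ 0.5795 -0.2837  0.107 ] [ 0.5796 -0.2856  0.107 ]
butt [ 0.4162 -0.2593  0.068 ]
jar [0.3776 0.0768 0.085 ] spanner [ 0.6271 -0.3556  0.005 ]
```

>>> servo_tool(
  moves=[
    [[0,0.035,0.021,0,7],[0,0.07,0.042,0,14],[0,0.105,0.063,0,21],[0,0.14,0.084,0,28],[0,0.175,0.105,0,35],[0,0.21,0.126,0,42],[0,0.245,0.147,0,49],[0,0.28,0.168,0,56],[0,0.315,0.189,0,63],[0,0.35,0.21,0,70]],
  ],
)

```text
time_s: 0.93
position: [0.4834, -0.3479, 0.2152]
tcp_rot: [0.745, 0.667, -0.0, -0.0]
wrist_force: [0.7, -0.8, 0.7]
finger_gap: 0.0857
gripper_force: 0.0
```

>>> servo_tool(
  moves=[
    [[0,0.01,0.006,0,7],[0,0.02,0.012,0,14],[0,0.03,0.019,0,21],[0,0.04,0.025,0,28],[0,0.05,0.032,0,35],[0,0.06,0.038,0,42],[0,0.07,0.045,0,49],[0,0.08,0.052,0,56],[0,0.09,0.059,0,63],[0,0.096,0.063,0,70]],
  ],
)

```text
time_s: 1.77
position: [0.5786, -0.2855, 0.215]
tcp_rot: [0.228, 0.974, 0.0, -0.0]
wrist_force: [-0.0, -0.7, 0.5]
finger_gap: 0.0854
gripper_force: 0.0
```

>>> servo_tool(
  moves=[
    [[0,0,0,0,7],[0,0,0,0,14],[0,0,0,0,19.5],[0,0,-0.03,0,19.5],[0,0,-0.06,0,19.5],[0,0,-0.06,0,19.5]],
  ],
)

```text
time_s: 2.27
position: [0.5769, -0.3511, 0.2147]
tcp_rot: [0.065, 0.998, -0.001, -0.0]
wrist_force: [1.1, -0.6, 0.0]
finger_gap: 0.0853
gripper_force: 0.0
```

The last call put the descent in the y column by mistake. The arm was at a safe height, so I'll correct it now.

>>> servo_tool(
  moves=[
    [[0,0.0015,0.033,0,0],[0,0.0025,0.066,0,0],[0,0.0025,0.066,0,0],[0,0.0025,0.066,-0.03,0],[0,0.0025,0.066,-0.065,0],[0,0.0025,0.066,-0.1,0],[0,0.0025,0.066,-0.13,0],[0,0.0025,0.066,-0.145,0],[0,0.0025,0.066,-0.152,0],[0,0.0025,0.066,-0.152,0]],
  ],
)

```text
time_s: 3.1
position: [0.5792, -0.2796, 0.0613]
tcp_rot: [0.063, 0.998, 0.001, -0.002]
wrist_force: [0.0, 0.2, 0.6]
finger_gap: 0.0854
gripper_force: 0.0
```

>>> servo_tool(
  moves=[
    [[0,0,-0.004,0.001,0],[0,0,-0.004,0.001,0],[1,0,-0.004,0.001,0],[1,0,-0.004,0.001,0],[1,0,-0.004,0.001,0],[1,0,-0.004,0.001,0],[1,0,-0.004,0.001,0],[1,0,-0.004,0.001,0],[1,0,-0.004,0.001,0],[1,0,-0.004,0.001,0]],
  ],
)

```text
time_s: 3.93
position: [0.581, -0.2848, 0.0657]
tcp_rot: [0.063, 0.998, -0.0, 0.0]
wrist_force: [-1.0, 1.7, 5.7]
finger_gap: 0.0399
gripper_force: 60.1
```

>>> servo_tool(
  moves=[
    [[1,0,0,0.02,0],[1,0,0,0.05,0],[1,0,0,0.08,0],[1,-0.01,0.005,0.11,-7],[1,-0.03,0.02,0.11,-14],[1,-0.05,0.03,0.11,-21],[1,-0.07,0.045,0.11,-28],[1,-0.09,0.06,0.11,-35],[1,-0.11,0.07,0.11,-42],[1,-0.13,0.085,0.11,-49]],
  ],
)

```text
time_s: 4.77
position: [0.4485, -0.1986, 0.1726]
tcp_rot: [0.474, 0.881, -0.0, -0.002]
wrist_force: [-0.7, -0.2, -5.9]
finger_gap: 0.0397
gripper_force: 61.9
```

>>> servo_tool(
  moves=[
    [[1,-0.015,0.008,0,-7],[1,-0.03,0.015,0,-14],[1,-0.03,0.015,0,-21],[1,-0.03,0.015,0,-28],[1,-0.03,0.015,0,-35],[1,-0.03,0.015,0,-41],[1,-0.03,0.015,0,-41]],
  ],
)

```text
time_s: 5.35
position: [0.4195, -0.1838, 0.173]
tcp_rot: [0.751, 0.66, -0.0, -0.002]
wrist_force: [0.7, 0.5, -6.0]
finger_gap: 0.0398
gripper_force: 62.2
```

```bash
python3 - <<'E'
from h import *
s=observe();print(s["position"],s["tcp_rot"],s["wrist_force"],s["finger_gap"])
S=grab_frame("scene");T=grab_frame("top")
r=lambda i,b:cv2.resize(i[b[1]:b[3],b[0]:b[2]],(400,500))
cv2.imwrite("pics/held.png",np.hstack([r(S,(220,100,420,350)),r(T,(240,150,440,400))]))
E
```

```text
[ 0.41949082 -0.18379605  0.17302293] [ 7.51033733e-01  6.60262011e-01 -3.44433251e-04 -1.51315848e-03] [ 0.65176281  0.54403604 -6.04889341] 0.03983281539377147
```

View pics/held.png

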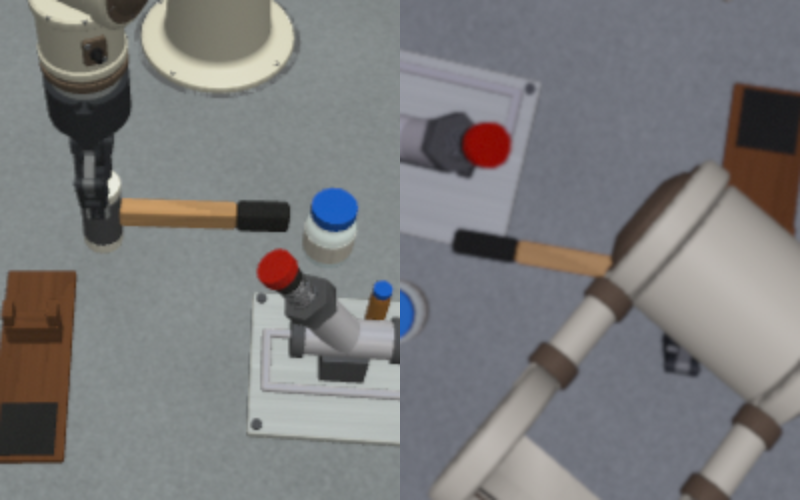

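The mallet is held level by its head at (100,210) of the left half, with the handle pointing past the jar. Next I'll lower it beside the rest and use the board edge to pitch it in the grip.

>>> servo_tool(
  moves=[
    [[1,0,0,-0.035,0],[1,0,0,-0.07,0],[1,0,0,-0.1,0],[1,0,0,-0.113,0],[1,0,0,-0.117,0],[1,0,0,-0.118,0],[1,-0.001,-0.008,-0.118,0],[1,-0.002,-0.014,-0.118,0]],
  ],
)

```text
time_s: 6.12
position: [0.4198, -0.2003, 0.0584]
tcp_rot: [0.75, 0.662, 0.0, 0.002]
wrist_force: [0.5, 0.4, -6.1]
finger_gap: 0.04
gripper_force: 62.6
```

>>> servo_tool(
  moves=[
    [[1,0,-0.002,-0.002,0],[1,-0.001,-0.006,-0.002,0],[1,-0.001,-0.01,-0.001,0],[1,-0.002,-0.014,0,0],[1,-0.002,-0.018,0.001,0],[1,-0.003,-0.022,0.002,0],[1,-0.003,-0.026,0.002,0],[1,-0.004,-0.03,0.003,0],[1,-0.004,-0.033,0.003,0],[1,-0.004,-0.033,0.003,0]],
  ],
)

```text
time_s: 6.95
position: [0.414, -0.2302, 0.0593]
tcp_rot: [0.75, 0.661, 0.001, -0.002]
wrist_force: [1.0, 6.1, -3.8]
finger_gap: 0.0401
gripper_force: 62.6
```

```bash
python3 - <<'E'
from h import *
s=observe();print(s["position"],s["tcp_rot"],s["wrist_force"],s["finger_gap"])
S=grab_frame("scene");cv2.imwrite("pics/s1.png",S)
T=grab_frame("top");cv2.imwrite("pics/t1.png",T)
r=lambda i,b:cv2.resize(i[b[1]:b[3],b[0]:b[2]],(400,500))
cv2.imwrite("pics/tilt.png",np.hstack([r(S,(200,100,400,350)),r(T,(240,150,440,400))]))
E
```

```text
[ 0.41397547 -0.2302202   0.05925073] [ 0.75043443  0.66094133  0.00086406 -0.00199339] [ 1.00525247  6.0592114  -3.84115899] 0.040101313852346804
```

View pics/tilt.png

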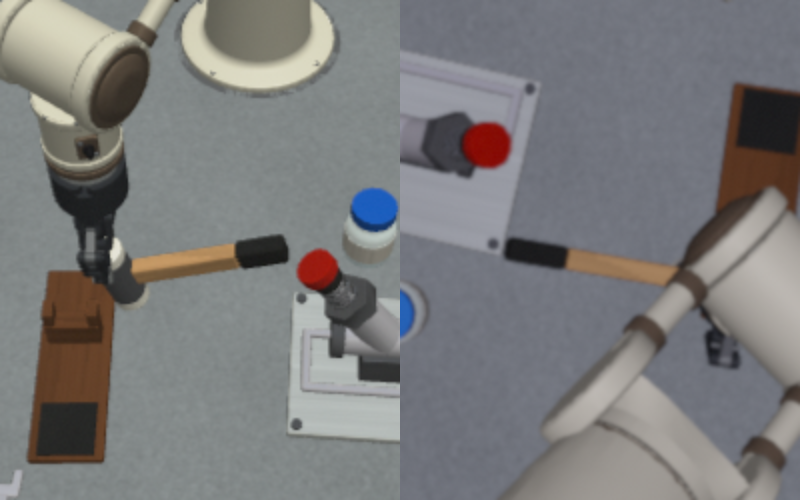

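It tilts as planned: the butt is raised, at (262,250) in the left half and (535,253) in the right.

```bash
cat >> h.py <<'E'
def pitch(bs,bt,S,T,tcp):
    "pitch of handle from the triangulated butt blob (165 mm out)"
    c=[max(blobs(i,(0,0,0),(180,120,45),b),key=cv2.contourArea) for i,b in((S,bs),(T,bt))]
    p=[cv2.minAreaRect(k)[0] for k in c];X,e=tri(*p);print(p,[cv2.contourArea(k) for k in c],"butt",X,"gap",e)
    d=X-tcp;r=np.hypot(d[0],d[1]);print("r",r,"dz",d[2],"pitch",np.degrees(np.arctan2(d[2]+.0047*.9,r)),np.degrees(np.arcsin((d[2]+.004)/.165)),np.degrees(np.arccos(min(1,r/.165))),"az",np.degrees(np.arctan2(d[1],d[0])))
E
python3 - <<'E'
from h import *
S=cv2.imread("pics/s1.png");T=cv2.imread("pics/t1.png")
pitch((314,212,348,236),(288,262,325,290),S,T,np.array([.414,-.2302,.0593]))
E
```

```text
[(330.5462341308594, 225.80056762695312), (307.2919921875, 276.14398193359375)] [285.0, 258.0] butt [ 0.43814356 -0.06013473  0.10183613] gap 0.0019124834171066422
r 0.17177050755848508 dz 0.04253612980387641 pitch 15.230162771958456 16.3818259026746 0.0 az 81.91991564074324
```

```bash
python3 - <<'E'
from h import *
H=cv2.imread("pics/held.png")
S=np.zeros((480,640,3),np.uint8)+128;T=S.copy()
S[100:350,220:420]=cv2.resize(H[:,:400],(200,250),interpolation=cv2.INTER_AREA);T[150:400,240:440]=cv2.resize(H[:,400:],(200,250),interpolation=cv2.INTER_AREA)
pitch((336,198,367,218),(264,262,300,285),S,T,np.array([.4195,-.1838,.173]))
E
```

```text
[(350.9925537109375, 208.14962768554688), (281.8513488769531, 272.3918762207031)] [296.5, 272.5] butt [ 0.44314241 -0.02003267  0.16404727] gap 0.0021565886842008263
r 0.16546510923738303 dz -0.008952733112231992 pitch -1.6349019579472783 -1.7200808139111856 0.0 az 81.78520208953515
```

Pitch is now about 17°, and the head has slid about 12 mm along the pads. The grip turns easily, so a slow press on the cap should square the face to it and bring the handle to 35°. I'll go above the cap first.

>>> servo_tool(
  moves=[
    [[1,0,0.004,0.02,0],[1,0,0.004,0.055,0],[1,0,0.004,0.09,0],[1,0,0.004,0.13,0],[1,0,0.004,0.17,0],[1,0.01,0.01,0.205,0],[1,0.03,0.035,0.22,0],[1,0.05,0.065,0.22,-1.5],[1,0.075,0.095,0.22,-3.5],[1,0.09,0.12,0.22,-3.5]],
  ],
)

```text
time_s: 7.88
position: [0.5062, -0.1102, 0.2804]
tcp_rot: [0.77, 0.638, 0.001, 0.001]
wrist_force: [-0.3, -0.5, -5.8]
finger_gap: 0.0401
gripper_force: 63.0
```

>>> servo_tool(
  moves=[
    [[1,0.006,0.015,0,0],[1,0.011,0.03,0,0],[1,0.011,0.034,0,0],[1,0.011,0.034,0,0]],
  ],
)

```text
time_s: 8.22
position: [0.5154, -0.077, 0.2796]
tcp_rot: [0.769, 0.639, -0.0, -0.0]
wrist_force: [0.3, -0.2, -6.0]
finger_gap: 0.0397
gripper_force: 63.0
```

```bash
python3 - <<'E'
from h import *
s=observe();print(s["position"],s["tcp_rot"],s["wrist_force"],s["finger_gap"])
S=grab_frame("scene");cv2.imwrite("pics/s2.png",S)
T=grab_frame("top");cv2.imwrite("pics/t2.png",T)
r=lambda i,b:cv2.resize(i[b[1]:b[3],b[0]:b[2]],(400,500))
cv2.imwrite("pics/above.png",np.hstack([r(S,(280,80,480,330)),r(T,(140,100,340,350))]))
E
```

```text
[ 0.51539044 -0.07704909  0.27959938] [ 7.69480183e-01  6.38670569e-01 -3.84508981e-04 -6.68104723e-05] [ 0.29739456 -0.24336842 -5.97211476] 0.039680642370776543
```

View pics/above.png

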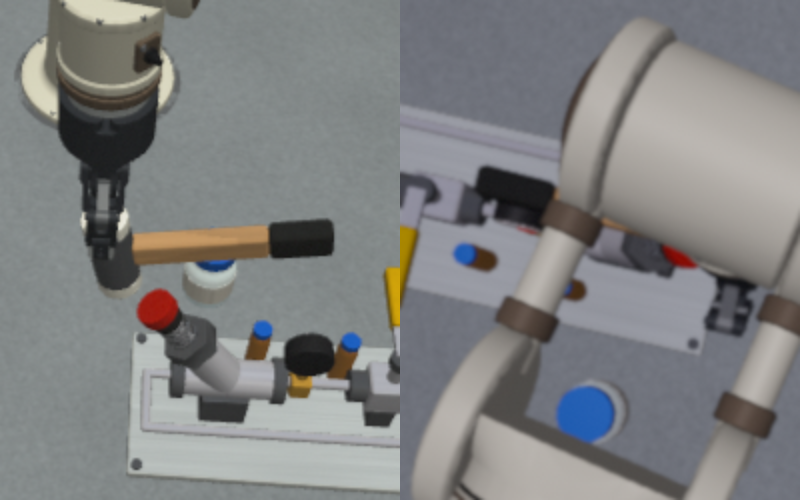

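```bash
python3 - <<'E'
from h import *
np.set_printoptions(precision=4,suppress=True)
S=cv2.imread("pics/s2.png");T=cv2.imread("pics/t2.png")
pitch((412,186,450,212),(172,180,222,204),S,T,observe()["position"])
C=np.array([.5256,-.024,.194]);a=np.array([-.1137,-.562,.819])
p=observe()["position"];v=p-C;print("s",v@a,"lat",v-(v@a)*a)
E
```

```text
[(430.5, 199.5), (196.1764678955078, 195.79412841796875)] [479.0, 511.5] butt [0.548  0.0928 0.3053] gap 0.0009393593943224593
r 0.17432551370951083 dz 0.025629787208441723 pitch 9.71972816866982 10.344974754088122 0.0 az 79.17091450957325
s 0.10194252644428317 lat [0.0012 0.0028 0.0022]
```

>>> servo_tool(
  moves=[
    [[1,0,0.002,-0.01,0],[1,0.001,0.008,-0.02,0],[1,0.002,0.014,-0.028,0],[1,0.0035,0.0195,-0.035,0],[1,0.004,0.0217,-0.0383,0],[1,0.0045,0.0239,-0.0416,0],[1,0.005,0.0261,-0.0449,0],[1,0.0055,0.0283,-0.0482,0],[1,0.006,0.0305,-0.0515,0]],
  ],
)

```text
time_s: 9.07
position: [0.5211, -0.0474, 0.2287]
tcp_rot: [0.77, 0.638, -0.001, 0.0]
wrist_force: [-5.3, -2.9, 0.5]
finger_gap: 0.0402
gripper_force: 63.4
```

>>> servo_tool(
  moves=[
    [[1,0.0005,0.0022,-0.0033,0],[1,0.001,0.0044,-0.0066,0],[1,0.0014,0.0067,-0.0098,0],[1,0.0014,0.0067,-0.0098,0]],
  ],
)

```text
time_s: 9.4
position: [0.5225, -0.0418, 0.2205]
tcp_rot: [0.77, 0.638, -0.002, 0.001]
wrist_force: [-9.3, -5.2, 10.1]
finger_gap: 0.0402
gripper_force: 64.2
```

```bash
cat >> h.py <<'E'
C=np.array([.5256,-.024,.194]);a=np.array([-.1137,-.562,.819])
def st():
    o=observe();v=o["position"]-C;print("p",o["position"],"s",v@a,"lat",v-(v@a)*a,"F",o["wrist_force"],"M",o["ft_torque"],"gap",o["finger_gap"]);return o
def scam(n):
    S=grab_frame("scene");cv2.imwrite(f"pics/{n}.png",S)
    tcp=st()["position"]
    # butt in scene only: plane through tcp, vertical, along rig y
    c=blobs(S,(0,0,0),(180,120,45),(395,100,465,240),150)
    for k in c[:2]:
        q=cv2.minAreaRect(k)[0];o,d=ray("scene",q);n_=np.array([.980,-.198,0]);X=o+d*((tcp-o)@n_/(d@n_))
        e=X-tcp;h=e@[.198,.98,0];print("butt px",q,cv2.contourArea(k),"h",h,"dz",e[2],"pitch",np.degrees(np.arcsin(np.clip((e[2]+.008)/.165,-1,1))))
    return S
E
python3 - <<'E'
from h import *
np.set_printoptions(precision=4,suppress=True)
scam("s3")
E
```

```text
p [ 0.5226 -0.042   0.2209] s 0.03246229572646224 lat [0.0006 0.0003 0.0003] F [-10.9476  -6.3698   9.187 ] M [-0.9401  2.2871  0.2769] gap 0.04024024353546778
butt px (443.49383544921875, 221.37533569335938) 409.0 h 0.1711815995761193 dz 0.026007069660103105 pitch 11.894101732163344
```

```bash
python3 - <<'E'
from h import *
S=cv2.imread("pics/s3.png");T=grab_frame("top")
r=lambda i,b:cv2.resize(i[b[1]:b[3],b[0]:b[2]],(400,500),interpolation=cv2.INTER_CUBIC)
cv2.imwrite("pics/v3.png",np.hstack([r(S,(310,120,470,320)),r(T,(220,150,340,300))]))
E
```

```text
(no output)
```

View pics/v3.png

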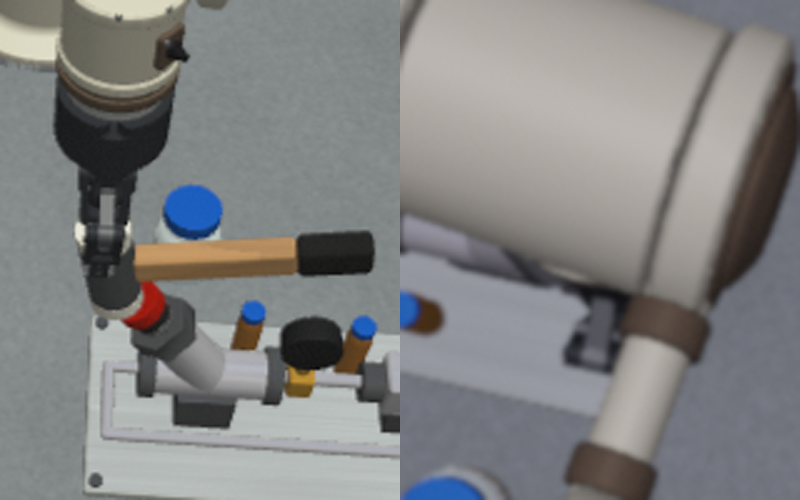

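The view shows the cap pressed near its nut at (150,305) with the mallet still at only about 12° pitch, so the line contact on the round head doesn't hold its angle. I'll return the mallet to the rest and re-grip the flat handle about 48 mm out.

>>> servo_tool(
  moves=[
    [[1,-0.003,-0.014,0.02,0],[1,-0.006,-0.028,0.041,0],[1,-0.006,-0.05,0.06,7],[1,-0.003,-0.075,0.06,14],[1,0,-0.1,0.06,21],[1,0.01,-0.125,0.06,28],[1,0.02,-0.15,0.05,35],[1,0.03,-0.175,0.03,42],[1,0.04,-0.2,0.01,49],[1,0.05,-0.215,-0.01,56]],
  ],
)

```text
time_s: 10.33
position: [0.5739, -0.2581, 0.2074]
tcp_rot: [0.378, 0.926, -0.0, 0.001]
wrist_force: [-0.7, 0.5, -6.9]
finger_gap: 0.04
gripper_force: 63.1
```

>>> servo_tool(
  moves=[
    [[1,0.005,-0.01,-0.01,7],[1,0.01,-0.015,-0.02,14],[1,0.013,-0.02,-0.03,21],[1,0.016,-0.025,-0.04,28],[1,0.019,-0.029,-0.05,35],[1,0.019,-0.029,-0.06,38],[1,0.019,-0.029,-0.06,38],[1,0.019,-0.029,-0.06,38]],
  ],
)

```text
time_s: 11.0
position: [0.5919, -0.2837, 0.1473]
tcp_rot: [0.06, 0.998, 0.001, -0.0]
wrist_force: [0.2, -0.2, -4.9]
finger_gap: 0.0404
gripper_force: 63.0
```

```bash
python3 - <<'E'
from h import *
o=observe();print(o["position"],o["tcp_rot"],o["wrist_force"])
S=grab_frame("scene");cv2.imwrite("pics/s4.png",S);T=grab_frame("top");cv2.imwrite("pics/t4.png",T)
for n,i in(("S",S),("T",T)):
    for b in((0,0,0),(180,120,45)),((5,80,120),(20,200,255)):
        for c in blobs(i,*b,(190,190,300,350) if n=="S" else (380,170,470,330),60)[:4]:print(n,b[0],cv2.minAreaRect(c),cv2.contourArea(c))
E
```

```text
[ 0.59185589 -0.28374507  0.14729771] [ 5.95653258e-02  9.98223936e-01  8.50215196e-04 -4.71727680e-04] [ 0.17796988 -0.16144064 -4.89458201]
S (0, 0, 0) ((221.76028442382812, 261.52740478515625), (50.18781280517578, 64.54833984375), 87.87889862060547) 1347.5
S (0, 0, 0) ((233.0, 314.5), (25.0, 28.0), 90.0) 618.5
S (0, 0, 0) ((229.4841766357422, 294.25567626953125), (11.300902366638184, 18.902103424072266), 70.34617614746094) 110.0
S (0, 0, 0) ((234.0205841064453, 209.2323455810547), (7.592953681945801, 21.014841079711914), 4.39870548248291) 80.5
T (0, 0, 0) ((447.0188293457031, 183.9339599609375), (48.900352478027344, 22.939210891723633), 15.94539737701416) 436.5
```

>>> servo_tool(
  moves=[
    [[1,0,-0.002,-0.03,0],[1,0,-0.002,-0.055,0],[1,0,-0.002,-0.068,0],[1,0,-0.002,-0.072,0],[1,0,-0.002,-0.076,0],[1,0,-0.002,-0.079,0],[1,0,-0.002,-0.079,0]],
  ],
)

```text
time_s: 11.68
position: [0.5928, -0.2869, 0.0706]
tcp_rot: [0.059, 0.998, -0.001, 0.001]
wrist_force: [0.3, -0.1, -6.3]
finger_gap: 0.0401
gripper_force: 63.0
```

>>> servo_tool(
  moves=[
    [[1,0,0,-0.002,0],[1,0,0,-0.004,0],[1,0,0,-0.006,0],[1,0,0,-0.006,0]],
  ],
)

```text
time_s: 12.02
position: [0.5947, -0.2876, 0.068]
tcp_rot: [0.059, 0.998, -0.001, 0.003]
wrist_force: [-1.6, 2.6, 8.5]
finger_gap: 0.04
gripper_force: 64.9
```

>>> servo_tool(
  moves=[
    [[1,-0.001,0,-0.002,0],[1,-0.002,0,-0.003,0],[1,-0.002,0,-0.003,0],[0,-0.002,0,-0.002,0],[0,-0.002,0,-0.002,0],[0,-0.002,0,-0.002,0],[0,-0.002,0,-0.002,0],[0,-0.002,0,0.03,0],[0,-0.002,0,0.07,0],[0,-0.04,0.005,0.1,0]],
  ],
)

```text
time_s: 12.85
position: [0.5611, -0.2835, 0.1624]
tcp_rot: [0.058, 0.998, -0.001, 0.003]
wrist_force: [0.4, -0.1, 2.5]
finger_gap: 0.0854
gripper_force: 0.0
```

```bash
python3 - <<'E'
from h import *
o=observe();print(o["position"],o["tcp_rot"],o["wrist_force"],o["finger_gap"])
S=grab_frame("scene");cv2.imwrite("pics/s5.png",S);T=grab_frame("top");cv2.imwrite("pics/t5.png",T)
r=lambda i,b:cv2.resize(i[b[1]:b[3],b[0]:b[2]],(400,500),interpolation=cv2.INTER_CUBIC)
for c in blobs(S,(0,0,190),(180,60,255),(190,270,260,330),60)[:3]:print(cv2.minAreaRect(c),cv2.contourArea(c))
for c in blobs(S,(0,0,0),(180,120,45),(190,200,270,350),60)[:3]:print(cv2.minAreaRect(c),cv2.contourArea(c))
cv2.imwrite("pics/v5.png",np.hstack([r(S,(170,170,310,345)),r(T,(360,170,500,345))]))
E
```

```text
[ 0.56113405 -0.28351287  0.16235756] [ 0.05794491  0.99831438 -0.00144298  0.00295046] [ 0.41841099 -0.07937763  2.47738104] 0.08539861902659782
((227.0, 290.5), (17.0, 20.0), 90.0) 267.0
((224.18222045898438, 240.0780487060547), (49.75703811645508, 69.51655578613281), 87.83892822265625) 1384.0
((233.0, 314.0), (28.0, 26.0), 0.0) 276.5
```

View pics/v5.png

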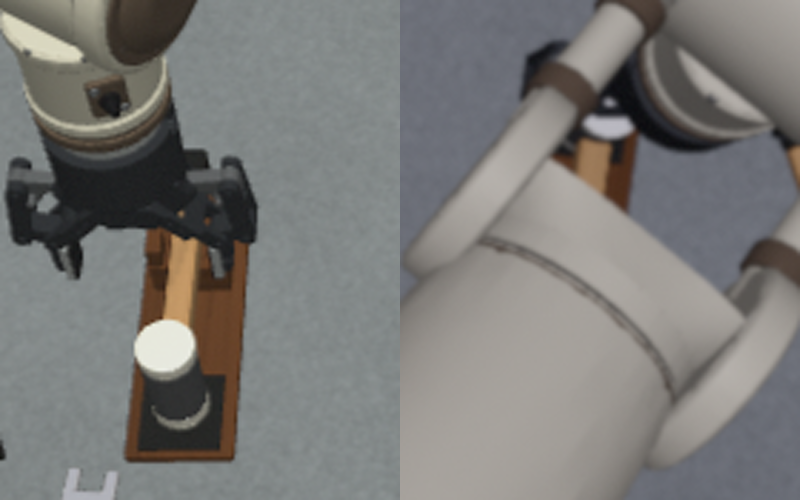

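The mallet stands properly on its pad again, with its white face at (165,350) in the left half, about 8 mm further back than before. Next I'll grip the handle 48 mm out.

>>> servo_tool(
  moves=[
    [[0,-0.02,0.002,0,0],[0,-0.037,0.004,-0.015,0],[0,-0.037,0.004,-0.045,0],[0,-0.037,0.004,-0.075,0],[0,-0.037,0.004,-0.092,0],[0,-0.037,0.004,-0.098,0],[0,-0.037,0.004,-0.098,0],[0,-0.037,0.004,-0.098,0]],
  ],
)

```text
time_s: 13.62
position: [0.5208, -0.2784, 0.0614]
tcp_rot: [0.059, 0.998, -0.0, 0.0]
wrist_force: [0.8, 0.3, 0.3]
finger_gap: 0.0851
gripper_force: 0.0
```

>>> servo_tool(
  moves=[
    [[1,0,0,0,0],[1,0,0,0,0],[1,0,0,0,0],[1,0,0,0,0],[1,0,0,0,0],[1,0,0,0,0],[1,0,0,0,0],[1,0,0,0,0],[1,0,0,0,0]],
  ],
)

```text
time_s: 14.37
position: [0.5204, -0.2781, 0.061]
tcp_rot: [0.059, 0.998, 0.0, -0.0]
wrist_force: [0.2, -0.0, 0.7]
finger_gap: 0.0001
gripper_force: 0.0
```

```bash
python3 - <<'E'
from h import *
S=grab_frame("scene");cv2.imwrite("pics/s6.png",S);T=grab_frame("top");cv2.imwrite("pics/t6.png",T)
for n,i,bx in(("S",S,(170,190,300,360)),("T",T,(360,170,480,330))):
  for l,a_,b_ in(("white",(0,0,190),(180,60,255)),("wood",(8,70,110),(22,200,255))):
    for c in blobs(i,a_,b_,bx,25)[:4]:print(n,l,cv2.minAreaRect(c),cv2.contourArea(c))
r=lambda i,b:cv2.resize(i[b[1]:b[3],b[0]:b[2]],(400,500),interpolation=cv2.INTER_CUBIC)
cv2.imwrite("pics/v6.png",np.hstack([r(S,(170,170,310,345)),r(T,(360,170,500,345))]))
print(onz("scene",(227,290.5),.107),onz("scene",(227.5,294.1),.107))
E
```

```text
S white ((227.0, 290.5), (17.0, 20.0), 90.0) 267.0
S white ((198.9150848388672, 206.95285034179688), (26.030458450317383, 6.21622896194458), 29.05460548400879) 107.5
S wood ((232.0, 281.0), (8.0, 10.0), 90.0) 29.0
T wood ((423.00775146484375, 252.9384765625), (10.915057182312012, 23.194494247436523), 7.125016689300537) 162.5
[ 0.57149757 -0.2863224   0.107     ] [ 0.5796338  -0.28560679  0.107     ]
```

View pics/v6.png

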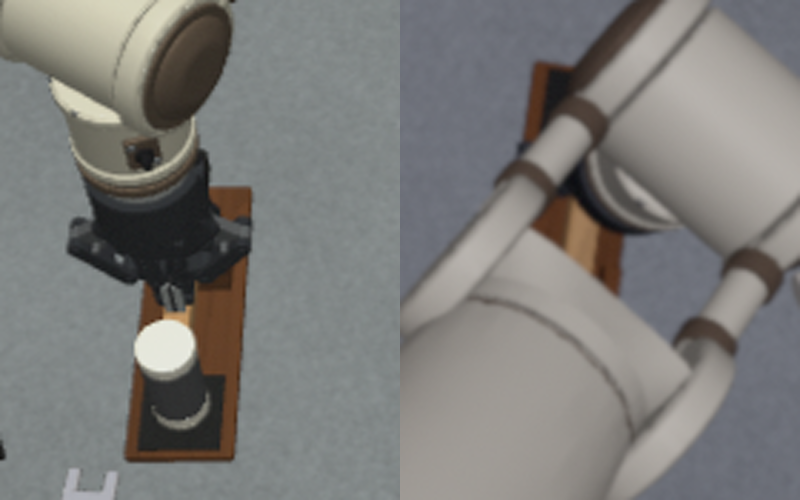

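```bash
python3 - <<'E'
from h import *
import station
print("tips",station.tips_ahead() if callable(station.tips_ahead) else station.tips_ahead)
for q in[(230.2,276.7),(229.5,272)]:
    o,d=ray("scene",q);t=(.5204-o[0])/d[0];print(o+d*t)
E
```

```text
tips 0.019
[ 0.5204     -0.28283931  0.07264004]
[ 0.5204     -0.28175137  0.09157404]
```

The shut fingertips sit above the handle at (172,300): the camera puts them near z=0.073, so the tool stands about 31 mm higher than its reading. That also explains why the first grip on the head was high and weak. I'll open, go lower and close.

>>> servo_tool(
  moves=[
    [[0,0,0,0.01,0],[0,0,0,0.01,0],[0,0,0,0.01,0],[0,0,0,0.01,0],[0,0,0,0,0],[0,0,0,-0.01,0],[0,0,0,-0.018,0],[0,0,0,-0.024,0],[0,0,0,-0.028,0],[0,0,0,-0.028,0]],
  ],
)

```text
time_s: 15.3
position: [0.5195, -0.2774, 0.0314]
tcp_rot: [0.059, 0.998, 0.001, -0.001]
wrist_force: [0.8, -0.0, 0.4]
finger_gap: 0.0855
gripper_force: 0.0
```

>>> servo_tool(
  moves=[
    [[1,0,0,0,0],[1,0,0,0,0],[1,0,0,0,0],[1,0,0,0,0],[1,0,0,0,0],[1,0,0,0,0],[1,0,0,0,0]],
  ],
)

```text
time_s: 15.88
position: [0.5207, -0.2787, 0.0337]
tcp_rot: [0.059, 0.998, -0.001, 0.0]
wrist_force: [-0.6, -0.8, 2.6]
finger_gap: 0.0191
gripper_force: 60.3
```

>>> servo_tool(
  moves=[
    [[1,0,0,0.02,0],[1,0,0,0.05,0],[1,0,0,0.085,0],[1,0,0,0.12,-6],[1,-0.015,0.02,0.12,-13],[1,-0.03,0.04,0.12,-20],[1,-0.045,0.06,0.12,-27],[1,-0.06,0.08,0.12,-34],[1,-0.07,0.1,0.12,-41],[1,-0.08,0.115,0.12,-48]],
  ],
)

```text
time_s: 16.72
position: [0.4381, -0.1604, 0.151]
tcp_rot: [0.462, 0.887, 0.001, -0.003]
wrist_force: [-0.1, -0.3, -5.4]
finger_gap: 0.0189
gripper_force: 59.5
```

>>> servo_tool(
  moves=[
    [[1,-0.005,0.01,0,-7],[1,-0.01,0.02,0,-14],[1,-0.015,0.025,0,-21],[1,-0.015,0.025,0,-28],[1,-0.015,0.025,0,-35],[1,-0.015,0.025,-0.03,-42],[1,-0.015,0.025,-0.065,-42],[1,-0.015,0.025,-0.1,-42],[1,-0.015,0.025,-0.12,-42],[1,-0.015,0.025,-0.128,-42]],
  ],
)

```text
time_s: 17.55
position: [0.4211, -0.135, 0.0202]
tcp_rot: [0.747, 0.664, -0.001, -0.005]
wrist_force: [-0.4, 1.0, -6.9]
finger_gap: 0.0189
gripper_force: 59.8
```

```bash
python3 - <<'E'
from h import *
np.set_printoptions(precision=4,suppress=True)
o=observe();print(o["position"],o["tcp_rot"],o["wrist_force"],o["finger_gap"])
S=grab_frame("scene");cv2.imwrite("pics/s7.png",S)
for c in blobs(S,(0,0,0),(180,120,45),(320,150,400,280),150):print(cv2.minAreaRect(c),cv2.contourArea(c))
E
```

```text
[ 0.4211 -0.135   0.0202] [ 0.7474  0.6644 -0.0012 -0.0053] [-0.3575  1.0476 -6.8669] 0.018947857492009054
```

>>> servo_tool(
  moves=[
    [[1,-0.001,-0.01,0,0],[1,-0.002,-0.018,0,0],[1,-0.0026,-0.0217,0.005,0],[1,-0.003,-0.0258,0.011,0],[1,-0.0036,-0.0307,0.0165,0],[1,-0.0042,-0.0357,0.0215,0],[1,-0.0049,-0.0414,0.026,0],[1,-0.0056,-0.0472,0.0303,0],[1,-0.0062,-0.0523,0.0332,0],[1,-0.0068,-0.0575,0.0358,0]],
  ],
)

```text
time_s: 18.43
position: [0.4194, -0.1975, 0.0624]
tcp_rot: [0.747, 0.664, -0.0, 0.002]
wrist_force: [0.0, 0.7, -5.2]
finger_gap: 0.0191
gripper_force: 59.2
```

```bash
cat >> h.py <<'E'
def butt(S,box,az,tcp,out,off=.027):
    "pitch from scene view: butt centre (165 out) on the vertical plane through the tcp with azimuth az"
    u=np.array([np.cos(az),np.sin(az),0]);n=np.array([-u[1],u[0],0])
    for c in blobs(S,(0,0,0),(180,120,45),box,100)[:3]:
        q=cv2.minAreaRect(c)[0];o,d=ray("scene",q);X=o+d*((tcp-o)@n/(d@n));e=X-tcp;h=e@u;z=e[2]-off
        print("px",q,cv2.contourArea(c),"h",h,"z",z,"L",np.hypot(h,z),"expect",.165-out,"pitch",np.degrees(np.arctan2(z,h)))
E
python3 - <<'E'
from h import *
np.set_printoptions(precision=4,suppress=True)
o=observe();print(o["position"],o["wrist_force"],o["finger_gap"])
S=grab_frame("scene");cv2.imwrite("pics/s8.png",S)
butt(S,(300,130,400,280),np.radians(82.5),o["position"],.051)
S=cv2.imread("pics/s7.png");butt(S,(320,150,420,290),np.radians(82.5),np.array([.4211,-.135,.0202]),.051)
E
```

```text
[ 0.4194 -0.1975  0.0624] [ 0.0187  0.6753 -5.2029] 0.0190588009044052
px (318.48077392578125, 217.9038543701172) 295.5 h 0.11143688954093998 z 0.03979040833049652 L 0.11832775222097015 expect 0.11400000000000002 pitch 19.649956789859846
px (342.5, 236.5) 137.5 h 0.10389019321152647 z 0.003769559652481623 L 0.10395855821192365 expect 0.11400000000000002 pitch 2.0780128057834633
```

>>> servo_tool(
  moves=[
    [[1,0.003,0.025,0,0],[1,0.0055,0.047,0,0],[1,0.0055,0.047,-0.008,0],[1,0.0055,0.047,-0.015,0],[1,0.0055,0.047,-0.0177,0],[1,0.0055,0.047,-0.0177,0],[1,0.0055,0.047,-0.0177,0]],
  ],
)

```text
time_s: 19.07
position: [0.424, -0.1493, 0.043]
tcp_rot: [0.748, 0.664, -0.0, -0.0]
wrist_force: [0.5, 0.1, -5.8]
finger_gap: 0.0186
gripper_force: 59.2
```

>>> servo_tool(
  moves=[
    [[1,-0.001,-0.01,0,0],[1,-0.0024,-0.02,0,0],[1,-0.003,-0.024,0.001,0],[1,-0.0033,-0.028,0.003,0],[1,-0.0038,-0.032,0.0055,0],[1,-0.0043,-0.036,0.008,0],[1,-0.0046,-0.039,0.0095,0],[1,-0.005,-0.042,0.011,0],[1,-0.0053,-0.0445,0.012,0],[1,-0.0053,-0.0445,0.012,0]],
  ],
)

```text
time_s: 19.9
position: [0.4183, -0.192, 0.055]
tcp_rot: [0.748, 0.664, 0.001, -0.002]
wrist_force: [0.1, 4.4, -4.7]
finger_gap: 0.0183
gripper_force: 59.1
```

```bash
python3 - <<'E'
from h import *
np.set_printoptions(precision=4,suppress=True)
o=observe();print(o["position"],o["wrist_force"],o["finger_gap"])
S=grab_frame("scene");cv2.imwrite("pics/s9.png",S)
T=grab_frame("top");cv2.imwrite("pics/t9.png",T)
butt(S,(300,130,400,280),np.radians(82.5),o["position"],.051)
for c in blobs(T,(0,0,0),(180,120,45),(260,240,340,300),100)[:3]:print(cv2.minAreaRect(c),cv2.contourArea(c))
E
```

```text
[ 0.4183 -0.192   0.055 ] [ 0.071   4.3659 -4.6681] 0.018346191428765448
px (317.8941650390625, 213.0839385986328) 305.5 h 0.10478228291658687 z 0.06164474802316039 L 0.12157056293383933 expect 0.11400000000000002 pitch 30.468839828612644
((321.8599548339844, 280.97998046875), (30.829858779907227, 10.465181350708008), 8.13010311126709) 283.0
```

```bash
cat >> h.py <<'E'
def slope(S,box,az,tcp):
    "pitch of the handle's axis line (wood end to butt end) on the plane of azimuth az through the tcp"
    u=np.array([np.cos(az),np.sin(az),0]);n=np.array([-u[1],u[0],0])
    f=lambda q:(lambda o,d:o+d*((tcp-o)@n/(d@n)))(*ray("scene",q))
    w=max(blobs(S,(8,70,90),(22,200,255),box,60),key=cv2.contourArea);b=max(blobs(S,(0,0,0),(180,120,45),box,100),key=lambda c:-abs(cv2.contourArea(c)-300))
    A,B=[f(cv2.minAreaRect(c)[0]) for c in(w,b)];d=B-A
    print("wood",cv2.minAreaRect(w),"butt",cv2.minAreaRect(b)[0],"len",np.linalg.norm(d),"pitch",np.degrees(np.arctan2(d[2],d@u)))
E
python3 - <<'E'
from h import *
np.set_printoptions(precision=4,suppress=True)
print(tri((317.9,213.1),(321.9,281)))
for n,t,bx in(("s9",(.4183,-.192,.055),(250,190,350,260)),("s8",(.4194,-.1975,.0624),(250,190,350,260)),("s7",(.4211,-.135,.0202),(270,190,360,270))):
    slope(cv2.imread(f"pics/{n}.png"),bx,np.radians(82.5),np.array(t))
E
```

```text
(array([ 0.4304, -0.0873,  0.1414]), np.float64(0.0011538053425246967))
wood ((289.5255432128906, 222.9452667236328), (12.900800704956055, 35.37040710449219), 70.01689147949219) butt (317.8941650390625, 213.0839385986328) len 0.07027622409783281 pitch 30.42642284549202
wood ((288.48675537109375, 223.68704223632812), (12.772649765014648, 36.103336334228516), 78.11134338378906) butt (318.48077392578125, 217.9038543701172) len 0.06760554549631946 pitch 18.44690248767496
wood ((317.5, 236.5), (11.0, 33.0), 90.0) butt (342.5, 236.5) len 0.05614770802507286 pitch 0.5280157740167629
```

>>> servo_tool(
  moves=[
    [[1,-0.0004,-0.003,0.001,0],[1,-0.0008,-0.006,0.0025,0],[1,-0.0011,-0.009,0.004,0],[1,-0.0012,-0.01,0.004,0],[1,-0.0012,-0.01,0.004,0]],
  ],
)

```text
time_s: 20.42
position: [0.417, -0.2014, 0.059]
tcp_rot: [0.748, 0.664, 0.001, -0.002]
wrist_force: [-0.7, 7.8, -2.6]
finger_gap: 0.0188
gripper_force: 59.4
```

```bash
python3 - <<'E'
from h import *
np.set_printoptions(precision=4,suppress=True)
o=observe();print(o["position"],o["wrist_force"],o["finger_gap"])
S=grab_frame("scene");slope(S,(245,180,350,260),np.radians(82.5),o["position"])
E
```

```text
[ 0.417  -0.2014  0.059 ] [-0.7268  7.7827 -2.5679] 0.018792560943631412
wood ((283.9657287597656, 220.92465209960938), (13.241693496704102, 36.24913787841797), 65.55604553222656) butt (311.0877685546875, 209.19021606445312) len 0.07136015633433619 pitch 35.624845736984895
```

>>> servo_tool(
  moves=[
    [[1,0,0.002,0.02,0],[1,0,0.002,0.055,0],[1,0,0.002,0.09,0],[1,0,0.002,0.13,0],[1,0,0.002,0.17,-1],[1,0.01,0.015,0.2,-2],[1,0.03,0.04,0.21,-4],[1,0.05,0.07,0.21,-4.6],[1,0.07,0.1,0.21,-4.6],[1,0.09,0.13,0.21,-4.6]],
  ],
)

```text
time_s: 21.3
position: [0.5084, -0.0723, 0.2698]
tcp_rot: [0.774, 0.634, 0.0, 0.001]
wrist_force: [1.2, -0.5, -5.7]
finger_gap: 0.0187
gripper_force: 60.5
```

>>> servo_tool(
  moves=[
    [[1,0.008,0.015,0,0],[1,0.015,0.03,0,0],[1,0.015,0.033,0,0],[1,0.015,0.033,0,0]],
  ],
)

```text
time_s: 21.63
position: [0.5226, -0.0397, 0.2691]
tcp_rot: [0.773, 0.635, -0.0, -0.0]
wrist_force: [-0.6, 0.1, -5.6]
finger_gap: 0.0191
gripper_force: 60.6
```

```bash
cat >> h.py <<'E'
Q=np.array([.5278,-.0129,.2316])
def st2(name,box=(360,120,470,230)):
    o=observe();p=o["position"];v=p-Q;print("p",p,"s",v@a,"lat",v-(v@a)*a,"F",o["wrist_force"],"t",o["time_s"])
    S=grab_frame("scene");cv2.imwrite(f"pics/{name}.png",S);slope(S,box,np.radians(78.6),p);return S
E
python3 - <<'E'
from h import *
np.set_printoptions(precision=4,suppress=True)
S=st2("s10")
T=grab_frame("top");cv2.imwrite("pics/t10.png",T)
for bb in(((0,0,0),(180,120,45)),((0,0,170),(180,60,255))):
  for c in blobs(S,*bb,(310,120,480,270),40)[:6]:print(bb[0],cv2.minAreaRect(c),cv2.contourArea(c))
for c in blobs(T,(0,0,0),(180,120,45),(150,150,300,260),60)[:5]:print("T",cv2.minAreaRect(c),cv2.contourArea(c))
for c in blobs(S,(0,150,60),(8,255,255),(330,210,400,260)):print("red",cv2.minAreaRect(c),cv2.contourArea(c))
E
```

```text
p [ 0.5226 -0.0397  0.2691] s 0.04631242502318889 lat [ 0.     -0.0007 -0.0005] F [-0.6233  0.1031 -5.6003] t 21.6333
wood ((379.4886474609375, 189.4683074951172), (16.81682014465332, 47.15436935424805), 70.34617614746094) butt (371.0, 164.5) len 0.06389445517350505 pitch 108.38099134850209
(0, 0, 0) ((356.31817626953125, 163.76112365722656), (47.48790740966797, 51.706703186035156), 4.864514350891113) 1061.5
(0, 0, 0) ((416.73284912109375, 176.28768920898438), (18.375459671020508, 34.64418029785156), 69.44395446777344) 548.0
(0, 0, 0) ((434.0, 257.5), (19.0, 24.0), 90.0) 382.5
(0, 0, 0) ((353.25518798828125, 202.9379425048828), (14.948187828063965, 12.7890043258667), 4.763641834259033) 95.5
(0, 0, 170) ((320.5, 193.0), (18.0, 21.0), 90.0) 302.0
(0, 0, 170) ((355.0, 258.0), (22.0, 18.0), 90.0) 269.5
(0, 0, 170) ((321.04400634765625, 136.5080108642578), (24.775636672973633, 13.14808177947998), 10.30484676361084) 255.0
(0, 0, 170) ((465.311767578125, 260.3470458984375), (17.029043197631836, 16.161319732666016), 12.52880573272705) 166.5
(0, 0, 170) ((407.5, 265.0), (8.0, 17.0), 90.0) 122.5
(0, 0, 170) ((384.9568786621094, 215.6229248046875), (24.20194435119629, 11.265682220458984), 9.865806579589844) 99.5
T ((275.1981201171875, 234.9434051513672), (17.19175910949707, 9.421472549438477), 29.05460548400879) 65.5
T ((204.54151916503906, 211.5547332763672), (9.890151023864746, 19.16600799560547), 79.3803482055664) 63.0
red ((358.5, 234.5), (18.384775161743164, 18.384775161743164), 45.0) 275.0
```

```bash
sed -i 's/abs(cv2.contourArea(c)-300)/abs(cv2.contourArea(c)-500)/' h.py; python3 - <<'E'
from h import *
np.set_printoptions(precision=4,suppress=True)
p=np.array([.5226,-.0397,.2691])
u=np.array([.198,.98,0]);n=np.array([.98,-.198,0])
def f(q):
    o,d=ray("scene",q);return o+d*((p-o)@n/(d@n))
A,B,F=f((379.5,189.5)),f((416.7,176.3)),f((320.5,193))
d=B-A;print("pitch",np.degrees(np.arctan2(d[2],d@u)),"len",np.linalg.norm(d))
e=B-p;print("butt rel",e@u,e[2],"top face",F,(F-C)@a,"lat along u",(F-C)@u,(F-C)[2], "perp",(F-C-((F-C)@a)*a)@np.array([.162,.803,.574]))
th=np.radians(35);
for t in(33,36):
    t=np.radians(t);w=u*np.cos(t)+np.array([0,0,np.sin(t)]);az=-u*np.sin(t)+np.array([0,0,np.cos(t)])
    H=B-.165*w;fc=H-.046*az;top=H+.046*az;print("lower face",fc,"along",(fc-C)@a,"perp w",(fc-C)@np.array([.162,.803,.574]),"top pred",top)
E
```

```text
pitch 34.43256058731599 len 0.06879741868078205
butt rel 0.1006060069921348 0.09519400626284147 top face [ 0.5114 -0.0953  0.3067] 0.13394486697089517 lat along u -0.07266733674679036 0.11266202200157543 perp 0.005075013815700706
lower face [ 0.5201 -0.0521  0.2358] along 0.050709310904936064 perp w 0.0005423814116026702 top pred [ 0.5102 -0.1012  0.313 ]
lower face [ 0.5215 -0.0454  0.2301] along 0.04205319563123113 perp w 0.0028718124250176206 top pred [ 0.5107 -0.0984  0.3045]
```

Pitch is 34.4°, the face is about 46 mm up the axis, and it is centred within 3 mm. Now the first blow.

>>> servo_tool(
  moves=[
    [[1,0.0025,0.0124,-0.018,0],[1,0.0053,0.0264,-0.0385,0],[1,0.0082,0.0405,-0.059,0],[1,0.0085,0.0422,-0.0614,0]],
  ],
)

```text
time_s: 22.07
position: [0.5327, 0.0003, 0.209]
tcp_rot: [0.773, 0.634, 0.0, 0.003]
wrist_force: [-5.0, -8.7, 18.2]
finger_gap: 0.0186
gripper_force: 63.7
```

>>> servo_tool(
  moves=[
    [[1,-0.0028,-0.014,0.0205,0],[1,-0.0057,-0.0281,0.041,0],[1,-0.0085,-0.0422,0.0614,0],[1,-0.0085,-0.0422,0.0614,0]],
  ],
)

```text
time_s: 22.4
position: [0.5243, -0.0444, 0.2746]
tcp_rot: [0.775, 0.633, 0.002, 0.004]
wrist_force: [1.2, -1.3, -5.6]
finger_gap: 0.0191
gripper_force: 60.8
```

```bash
python3 - <<'E'
from h import *
np.set_printoptions(precision=4,suppress=True)
S=st2("s11",(368,120,470,230))
for c in blobs(S,(0,150,60),(8,255,255),(330,210,400,260)):print("red",cv2.minAreaRect(c),cv2.contourArea(c))
E
```

```text
p [ 0.5243 -0.0444  0.2746] s 0.053333781033432094 lat [ 0.0026 -0.0015 -0.0006] F [ 1.1894 -1.3427 -5.5777] t 22.4
wood ((382.6728820800781, 186.30946350097656), (17.12413787841797, 36.712181091308594), 70.82099914550781) butt (415.0, 175.0000457763672) len 0.058865263846552045 pitch 33.906535755780816
red ((358.5, 234.5), (18.384775161743164, 18.384775161743164), 45.0) 276.0
```

Pitch is still 34° and the cap is up again. I'll do the second and third blows the same way.

>>> servo_tool(
  moves=[
    [[1,0.0025,0.0124,-0.018,0],[1,0.0053,0.0264,-0.0385,0],[1,0.0082,0.0405,-0.059,0],[1,0.0084,0.0416,-0.0606,0]],
  ],
)

```text
time_s: 22.78
position: [0.5321, 0.0008, 0.2086]
tcp_rot: [0.773, 0.634, -0.0, 0.002]
wrist_force: [-6.0, -8.3, 19.9]
finger_gap: 0.0187
gripper_force: 63.8
```

>>> servo_tool(
  moves=[
    [[1,-0.0028,-0.014,0.0205,0],[1,-0.0057,-0.0281,0.041,0],[1,-0.0084,-0.0416,0.0606,0],[1,-0.0084,-0.0416,0.0606,0],[1,-0.0084,-0.0416,0.0606,0]],
  ],
)

```text
time_s: 23.2
position: [0.5226, -0.0405, 0.2692]
tcp_rot: [0.774, 0.633, 0.0, -0.0]
wrist_force: [-0.1, 0.3, -7.0]
finger_gap: 0.0187
gripper_force: 60.7
```

```bash
python3 - <<'E'
from h import *
np.set_printoptions(precision=4,suppress=True)
S=st2("s12",(368,120,470,230))
E
```

```text
p [ 0.5226 -0.0405  0.2692] s 0.04693410625831909 lat [ 0.0001 -0.0012 -0.0008] F [-0.089   0.3098 -6.9501] t 23.2
wood ((383.4248962402344, 187.84701538085938), (16.634889602661133, 38.61402130126953), 70.20112609863281) butt (416.3081970214844, 176.3218994140625) len 0.06036202692215489 pitch 34.084656600610714
```

>>> servo_tool(
  moves=[
    [[1,0.0025,0.0124,-0.018,0],[1,0.0053,0.0264,-0.0385,0],[1,0.0082,0.0405,-0.059,0],[1,0.0084,0.0416,-0.0606,0]],
  ],
)

```text
time_s: 23.58
position: [0.5315, 0.0017, 0.2079]
tcp_rot: [0.773, 0.635, -0.001, 0.002]
wrist_force: [-8.4, -9.0, 22.6]
finger_gap: 0.019
gripper_force: 64.2
```

>>> servo_tool(
  moves=[
    [[1,-0.0028,-0.014,0.0205,0],[1,-0.0057,-0.0281,0.041,0],[1,-0.0084,-0.0416,0.0606,0],[1,-0.0084,-0.0416,0.0606,0],[1,-0.0084,-0.0416,0.0606,0]],
  ],
)

```text
time_s: 24.0
position: [0.5224, -0.0396, 0.2682]
tcp_rot: [0.774, 0.634, 0.0, -0.001]
wrist_force: [-0.5, 0.2, -6.8]
finger_gap: 0.0189
gripper_force: 60.7
```

>>> servo_tool(
  moves=[
    [[1,0.0027,0.0135,-0.0197,0],[1,0.0058,0.0287,-0.0418,0],[1,0.0084,0.0416,-0.0606,0],[1,0.0085,0.0422,-0.0614,0]],
  ],
)

```text
time_s: 24.33
position: [0.5316, 0.0024, 0.2072]
tcp_rot: [0.773, 0.635, -0.001, 0.002]
wrist_force: [-8.4, -9.9, 23.1]
finger_gap: 0.019
gripper_force: 64.4
```

>>> servo_tool(
  moves=[
    [[1,-0.0028,-0.014,0.0205,0],[1,-0.0057,-0.0281,0.041,0],[1,-0.0084,-0.0416,0.0606,0],[1,-0.0084,-0.0416,0.0606,0],[1,-0.0084,-0.0416,0.0606,0]],
  ],
)

```text
time_s: 24.75
position: [0.5223, -0.0386, 0.2668]
tcp_rot: [0.773, 0.634, -0.0, -0.001]
wrist_force: [0.5, 0.2, -7.0]
finger_gap: 0.0185
gripper_force: 60.7
```

```bash
python3 - <<'E'
from h import *
np.set_printoptions(precision=4,suppress=True)
S=st2("s13",(368,120,470,230))
E
```

```text
p [ 0.5223 -0.0386  0.2668] s 0.04384556143874198 lat [-0.0005 -0.001  -0.0008] F [ 0.5481  0.151  -7.0405] t 24.75
wood ((383.6756591796875, 188.7853546142578), (16.82802391052246, 38.9261589050293), 70.90650939941406) butt (417.0616455078125, 177.16441345214844) len 0.0614032820093916 pitch 33.99201307513215
```

The mallet is still at 34° after four full blows. On the way back I'll press the head down on the pad so that it turns level in the grip.

>>> servo_tool(
  moves=[
    [[1,0,-0.025,0.01,0],[1,0,-0.05,0.01,7],[1,0.005,-0.075,0.01,14],[1,0.01,-0.1,0.01,21],[1,0.015,-0.125,0.01,28],[1,0.02,-0.15,0,35],[1,0.025,-0.175,-0.02,42],[1,0.03,-0.2,-0.04,49],[1,0.035,-0.22,-0.06,56],[1,0.04,-0.235,-0.08,63]],
  ],
)

```text
time_s: 25.63
position: [0.5616, -0.2739, 0.1835]
tcp_rot: [0.325, 0.946, 0.001, -0.003]
wrist_force: [0.5, 0.5, -6.8]
finger_gap: 0.0188
gripper_force: 60.6
```

>>> servo_tool(
  moves=[
    [[1,0.003,-0.004,-0.02,7],[1,0.006,-0.008,-0.04,14],[1,0.008,-0.01,-0.06,21],[1,0.008,-0.01,-0.075,28],[1,0.008,-0.01,-0.085,31.5],[1,0.008,-0.01,-0.09,31.5],[1,0.008,-0.01,-0.09,31.5],[1,0.008,-0.01,-0.09,31.5]],
  ],
)

```text
time_s: 26.3
position: [0.5703, -0.2832, 0.097]
tcp_rot: [0.06, 0.998, 0.001, -0.001]
wrist_force: [0.5, -0.5, -6.3]
finger_gap: 0.0189
gripper_force: 60.5
```

```bash
python3 - <<'E'
from h import *
np.set_printoptions(precision=4,suppress=True)
o=observe();p=o["position"];print(p,o["tcp_rot"],o["wrist_force"],"restx,y",(p-[.5795,-.2847,0])@[.993,-.118,0],(p-[.5795,-.2847,0])@[.118,.993,0])
E
```

```text
[ 0.5703 -0.2832  0.097 ] [ 0.0599  0.9982  0.0008 -0.001 ] [ 0.4599 -0.4796 -6.2719] restx,y -0.009330214370167445 0.00035810879542760583
```

>>> servo_tool(
  moves=[
    [[1,0,0,-0.018,0],[1,0,0,-0.027,0],[1,0,0,-0.032,0],[1,0,0,-0.035,0],[1,-0.005,0.0006,-0.038,0],[1,-0.01,0.001,-0.041,0],[1,-0.014,0.0017,-0.043,0],[1,-0.018,0.002,-0.046,0]],
  ],
)

```text
time_s: 26.97
position: [0.5584, -0.2837, 0.0597]
tcp_rot: [0.06, 0.998, -0.002, 0.006]
wrist_force: [-1.8, 10.1, 24.7]
finger_gap: 0.0192
gripper_force: 65.4
```

>>> servo_tool(
  moves=[
    [[1,-0.005,0.0006,-0.001,0],[1,-0.01,0.001,-0.003,0],[1,-0.014,0.0017,-0.006,0],[1,-0.018,0.002,-0.01,0],[1,-0.021,0.0025,-0.013,0],[1,-0.021,0.0025,-0.014,0]],
  ],
)

```text
time_s: 27.47
position: [0.5332, -0.2804, 0.0429]
tcp_rot: [0.059, 0.998, -0.0, 0.001]
wrist_force: [-9.7, 7.1, 21.1]
finger_gap: 0.0187
gripper_force: 66.0
```

```bash
python3 - <<'E'
from h import *
np.set_printoptions(precision=4,suppress=True)
o=observe();p=o["position"];print(p,o["tcp_rot"],o["wrist_force"],o["ft_torque"],"restx,y",(p-[.5795,-.2847,0])@[.993,-.118,0],(p-[.5795,-.2847,0])@[.118,.993,0])
S=grab_frame("scene");cv2.imwrite("pics/s14.png",S);T=grab_frame("top");cv2.imwrite("pics/t14.png",T)
for n,i,bx in(("S",S,(190,190,290,350)),("T",T,(380,170,470,330))):
  for l,a_,b_ in(("white",(0,0,170),(180,60,255)),("wood",(8,70,90),(22,200,255)),("blk",(0,0,0),(180,120,45))):
    for c in blobs(i,a_,b_,bx,40)[:4]:print(n,l,cv2.minAreaRect(c),cv2.contourArea(c))
E
```

```text
[ 0.5332 -0.2804  0.0429] [ 0.0593  0.9982 -0.0005  0.0014] [-9.6795  7.1241 21.1229] [1.472  0.9486 0.3422] restx,y -0.04649437431854298 -0.0011770855855192685
S white ((210.5, 200.5), (21.0, 41.0), 90.0) 434.5
S white ((226.6000213623047, 296.70001220703125), (18.782970428466797, 21.0190372467041), 63.43495178222656) 301.5
S white ((199.8726043701172, 220.06683349609375), (26.01763343811035, 6.943356513977051), 28.610462188720703) 117.5
S white ((200.74411010742188, 341.82647705078125), (17.563499450683594, 14.879121780395508), 4.398705005645752) 117.0
S wood ((238.09701538085938, 301.6916809082031), (31.65291404724121, 58.77830505371094), 6.842772960662842) 495.5
S wood ((249.0, 246.0), (20.0, 16.0), 90.0) 229.5
S wood ((216.3780517578125, 316.0975646972656), (2.981651544570923, 26.17227554321289), 6.34019136428833) 40.5
S blk ((225.3485565185547, 264.7618103027344), (40.264183044433594, 64.27700805664062), 78.40782928466797) 1057.5
S blk ((233.0, 314.0), (28.0, 26.0), 0.0) 513.0
T white ((464.9380798339844, 195.57080078125), (31.702293395996094, 25.023174285888672), 41.18592834472656) 495.0
T white ((456.7301330566406, 307.95135498046875), (10.065713882446289, 27.751266479492188), 41.18592834472656) 229.0
T white ((388.2499694824219, 248.75), (9.899497032165527, 27.57716941833496), 45.0) 219.5
T white ((445.5491638183594, 179.04098510742188), (8.834545135498047, 25.991487503051758), 39.80556869506836) 177.5
T wood ((424.8115234375, 245.2423095703125), (34.20526123046875, 10.78781509399414), 37.87498474121094) 135.5
T blk ((427.7464599609375, 235.6334686279297), (31.135679244995117, 13.35323715209961), 48.990909576416016) 142.5
```

>>> servo_tool(
  moves=[
    [[1,-0.001,0,-0.002,0],[1,-0.002,0,-0.004,0],[1,-0.003,0,-0.006,0],[1,-0.003,0,-0.008,0],[1,-0.003,0,-0.009,0]],
  ],
)

```text
time_s: 27.98
position: [0.5275, -0.28, 0.034]
tcp_rot: [0.059, 0.998, 0.0, -0.002]
wrist_force: [-23.3, 10.8, 29.0]
finger_gap: 0.0192
gripper_force: 69.0
```

```bash
python3 - <<'E'
from h import *
np.set_printoptions(precision=4,suppress=True)
o=observe();p=o["position"];print(p,o["wrist_force"])
S=grab_frame("scene");cv2.imwrite("pics/s15.png",S)
for c in blobs(S,(0,0,190),(180,60,255),(200,270,260,340),60)[:4]:
    r=cv2.minAreaRect(c);print(r,cv2.contourArea(c),onz("scene",r[0],.107))
E
```

```text
[ 0.5275 -0.28    0.034 ] [-23.332   10.7857  28.9854]
((226.80001831054688, 291.8999938964844), (17.39252471923828, 20.55480194091797), 71.56504821777344) 270.5 [ 0.5746 -0.2868  0.107 ]
```

>>> servo_tool(
  moves=[
    [[1,0.002,0,0.002,0],[1,0.004,0,0.004,0],[0,0.004,0,0.004,0],[0,0.004,0,0.004,0],[0,0.004,0,0.004,0],[0,0.004,0,0.004,0],[0,0.004,0,0.004,0],[0,0.004,0,0.03,0],[0,0.004,0,0.065,0],[0,0.004,0,0.1,0]],
  ],
)

```text
time_s: 28.87
position: [0.5319, -0.2793, 0.1293]
tcp_rot: [0.06, 0.998, 0.001, -0.001]
wrist_force: [2.1, -1.4, 0.6]
finger_gap: 0.0853
gripper_force: 0.0
```

>>> servo_tool(
  moves=[
    [[0,0,0,0.035,0],[0,0,0,0.07,0],[1,-0.03,0.02,0.09,0],[1,-0.06,0.04,0.09,0],[1,-0.09,0.06,0.09,0],[1,-0.11,0.09,0.09,0],[1,-0.11,0.12,0.09,0]],
  ],
)

```text
time_s: 29.45
position: [0.4199, -0.1592, 0.219]
tcp_rot: [0.061, 0.998, -0.0, -0.001]
wrist_force: [0.2, 0.3, 0.2]
finger_gap: 0.0257
gripper_force: 0.0
```

```bash
python3 - <<'E'
from h import *
np.set_printoptions(precision=4,suppress=True)
o=observe();p=o["position"];print(p,o["wrist_force"],o["finger_gap"],o["time_s"])
S=grab_frame("scene");cv2.imwrite("pics/s16.png",S)
T=grab_frame("top");cv2.imwrite("pics/t16.png",T)
S0=cv2.imread("pics/scene0.png");T0=cv2.imread("pics/top0.png")
for n,i,b in(("S",S,(200,270,260,340)),("S0",S0,(200,270,260,340)),("T",T,(405,170,460,240)),("T0",T0,(405,170,460,240))):
  for l,lo,hi,bx in(("white",(0,0,170),(180,60,255),b),("blk",(0,0,0),(180,120,45),(220,215,255,260) if n[0]=="S" else (400,265,435,315))):
    for c in blobs(i,lo,hi,bx,60)[:2]:
        r=cv2.minAreaRect(c);print(n,l,r,cv2.contourArea(c),onz("scene" if n[0]=="S" else "top",r[0],.107 if l=="white" else .068))
E
```

```text
[ 0.4199 -0.1592  0.219 ] [0.2254 0.2969 0.2308] 0.025710704681710616 29.45
S white ((226.80001831054688, 294.1000061035156), (17.8885440826416, 21.0190372467041), 63.43495178222656) 281.5 [ 0.5795 -0.287   0.107 ]
S blk ((236.0, 237.0), (22.0, 10.0), 90.0) 166.0 [ 0.4184 -0.2672  0.068 ]
S0 white ((227.6000213623047, 294.20001220703125), (17.88854217529297, 20.57182502746582), 63.43495178222656) 279.5 [ 0.5799 -0.2854  0.107 ]
S0 blk ((239.1230926513672, 236.51541137695312), (10.542952537536621, 21.83011245727539), 7.125016689300537) 169.0 [ 0.4179 -0.2604  0.068 ]
T white ((434.00006103515625, 202.50001525878906), (20.50609588623047, 20.50609588623047), 45.0) 341.0 [ 0.5784 -0.2855  0.107 ]
T0 white ((433.5, 201.5), (21.0, 21.0), 90.0) 346.0 [ 0.5802 -0.2846  0.107 ]
T0 blk ((414.39190673828125, 291.1486511230469), (12.001126289367676, 27.454631805419922), 9.462322235107422) 285.5 [ 0.416  -0.2593  0.068 ]
```

The mallet lies within about 2 mm of where it started. Now for the valve lever.

>>> servo_tool(
  moves=[
    [[1,0.007,0.036,0,0],[1,0.014,0.072,0,0],[1,0.022,0.108,0,0],[1,0.03,0.144,0,0],[1,0.037,0.18,0,0],[1,0.045,0.216,0,0],[1,0.052,0.252,0,0],[1,0.06,0.288,0,0],[1,0.067,0.324,0,0],[1,0.0745,0.358,0,0]],
  ],
)

```text
time_s: 30.38
position: [0.498, 0.1999, 0.2194]
tcp_rot: [0.059, 0.998, 0.0, 0.0]
wrist_force: [0.9, -0.8, -0.4]
finger_gap: -0.0001
gripper_force: 0.0
```

>>> servo_tool(
  moves=[
    [[1,0,0,-0.03,0],[1,0,0,-0.06,0],[1,0,0,-0.09,0],[1,0,0,-0.11,0],[1,0,0,-0.117,0],[1,0,0,-0.117,0]],
  ],
)

```text
time_s: 30.88
position: [0.4961, 0.1975, 0.1003]
tcp_rot: [0.06, 0.998, -0.0, -0.002]
wrist_force: [0.5, -0.8, 0.6]
finger_gap: -0.0003
gripper_force: 0.0
```

>>> servo_tool(
  moves=[
    [[1,0.002,0.011,0,0],[1,0.003,0.0215,0,0],[1,0.0035,0.035,0,0],[1,0.005,0.0487,0,0],[1,0.012,0.065,0,0],[1,0.02,0.079,0,0],[1,0.035,0.0935,0,0],[1,0.053,0.1035,0,0],[1,0.067,0.108,0,0],[1,0.067,0.108,0,0]],
  ],
)

```text
time_s: 31.72
position: [0.5675, 0.3084, 0.1046]
tcp_rot: [0.059, 0.998, 0.001, 0.003]
wrist_force: [0.5, 1.0, 0.5]
finger_gap: -0.0002
gripper_force: 0.0
```

>>> servo_tool(
  moves=[
    [[1,-0.015,-0.005,0,0],[1,-0.03,-0.01,0.02,0],[1,-0.05,-0.03,0.05,0],[1,-0.08,-0.06,0.08,0],[1,-0.11,-0.09,0.1,0],[1,-0.14,-0.12,0.1,0],[1,-0.16,-0.15,0.1,0],[1,-0.16,-0.18,0.1,0],[1,-0.16,-0.21,0.1,0],[1,-0.16,-0.21,0.1,0]],
  ],
)

```text
time_s: 32.55
position: [0.4042, 0.0926, 0.2038]
tcp_rot: [0.062, 0.998, -0.001, 0.002]
wrist_force: [0.1, -0.3, 0.1]
finger_gap: 0.0002
gripper_force: 0.0
```

```bash
python3 - <<'E'
from h import *
np.set_printoptions(precision=4,suppress=True)
o=observe();print(o["position"],o["wrist_force"],o["time_s"])
S=grab_frame("scene");T=grab_frame("top");cv2.imwrite("pics/s17.png",S)
for n,i,b in(("scene",S,(430,180,560,300)),("top",T,(60,130,180,260))):
    for c in blobs(i,(15,150,80),(32,255,255),b,60)[:3]:
        r=cv2.minAreaRect(c);print(n,r,cv2.contourArea(c),onz(n,r[0],.134))
        pts=cv2.boxPoints(r);e=sorted([(np.linalg.norm(pts[k]-pts[k-1]),k) for k in range(4)]);k=e[-1][1];d=onz(n,pts[k],.138)-onz(n,pts[k-1],.138);print("az",np.degrees(np.arctan2(d[1],d[0])))
S0=cv2.imread("pics/scene0.png")
d=cv2.absdiff(S,S0).max(2)
for nm,b in(("jar",(365,190,405,230)),("vials",(400,235,420,262)),("vialb",(445,243,462,270)),("spanner",(175,330,215,415)),("mallet",(205,220,260,335)),("cap",(340,215,400,260))):print(nm,(d[b[1]:b[3],b[0]:b[2]]>40).mean())
E
```

```text
[0.4042 0.0926 0.2038] [ 0.1041 -0.255   0.1207] 32.55
scene ((519.4175415039062, 260.8144226074219), (37.32509994506836, 11.034061431884766), 2.6025619506835938) 349.0 [0.5927 0.2965 0.134 ]
az 79.72485885946145
scene ((450.9500427246094, 262.1500244140625), (8.854375839233398, 14.862703323364258), 18.43494987487793) 88.0 [0.5786 0.1596 0.134 ]
az -30.96833020398393
top ((108.15293884277344, 184.311767578125), (40.782928466796875, 12.039641380310059), 12.528807640075684) 395.0 [0.5907 0.2976 0.134 ]
az -100.9698285286213
jar 0.0
vials 0.0
vialb 0.0
spanner 0.0
mallet 0.06324110671936758
cap 0.0
```

```bash
python3 -c "from station import finish_job; print(finish_job())"
```

```text
the job is handed in; nothing more can be done
None
```

The job is handed in with no verdict shown: four full-depth blows were struck (the task needs at least three), the mallet is back within about 2 mm of where it lay, the valve lever is on, and the vials, jar and spanner show no change in the camera.

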